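# Seal the dry box on the timber bench

## Task

The lid of the low, oblong dry box is sitting loose and proud on its rubber seal. Starting with one corner on its own, press the lid down corner by corner until all four corners are fully home and the lid sits flat and sealed, then let go. Do not press on the smaller square box, which is already shut.

Things in the scene. Friction and masses are not known exactly. Their poses are not given: they have to be found in the camera images.
- dry_box: Low oblong grey box fixed to the bench, 150 mm along x, 200 along y, under a loose lid of that outline. Origin: centre of its underside, on the bench; z up. A black neck shows about 10 mm high below a proud lid, 2 mm when home. Under each lid corner a seal pad yields at about 8 N, sinks 8 mm to a firm stop and stays down; pressing one corner rocks the lid and lifts the opposite one up to 8 mm.
- lid_top (a point): Centre of the flat top face of the dry box's loose rigid grey lid, 150 x 200 mm, about 0.25 kg; axes as the box's. The face starts level, 98 mm above the bench; home, it is 90 mm above it all over. Press on the four flat dark discs (26 mm across) near the corners, 55 mm along x and 80 mm along y from this point. A bar handle 80 mm long, 23 mm high stands in the middle, unused.
- square_box: Smaller, taller box of the same grey plastic, fixed to the bench, 105 x 105 mm, 102 mm high, with a round knob (36 mm across, 12 mm high) on top; already shut, not to be pressed. Origin at the centre of its underside. It stands left or right, the dry box on the other side.
Things that resemble listed ones, but are neither listed nor needed, are in the scene too. What is shaped like the part that bears lid_top but red is not meant.

How it is judged:
On the way:
1. a first corner is pushed down on its own: the lid tips by more than 0.04 rad (about 4 mm at the corner) while its middle is still up (within 3 mm of its starting height) (angle between lid_top's own z axis and vertical above 0.04 rad and z of lid_top in the frame of dry_box above 0.095 m), for 0.1 s.
At the end, for the whole second after the job is handed in: the lid lies at rest on the dry box, the middle of its top face within 2.5 mm of its home height (90 mm above the bench), level to 0.02 rad and centred on the box to 10 mm (z of lid_top in the frame of dry_box below 0.0925 m and angle between lid_top's own z axis and vertical below 0.02 rad and horizontal distance between lid_top and dry_box below 0.01 m and linear speed of lid below 0.01 m/s); the robot touches nothing.
It fails at once if the square box is pressed (more than 4 N from the arm or its fingers) (contact force between any of the fingers, the arm and square_box above 4 N).
It also fails if it takes over 45 s, if anything falls off the work surface, if the arm or the gripper's body presses on something with over 40 N, if the wrist force passes 120 N, or if a joint passes its speed limit or range.

## Robot

A 6-joint arm with a two-finger parallel gripper is mounted at the origin on the work surface. World frame = base frame: x ahead of the robot, y to its left, z up, the work surface at z = 0. Lengths are in m, angles in rad, forces in N, time in s.
With the tool pointing down it reaches from about 0.3 to 0.875 m from the base axis. Payload 6.4 kg.
Tool frame: the origin (TCP) lies between the finger pads; the fingertips stand 11 mm ahead of it and the grasp point (between the pads) lies 8 mm behind it (ctrl.tcp_to_tips is the distance from the TCP to the fingertips, in m); x points along the fingers, z is the direction in which the jaws open and shut, and the axes are right-handed (so a half turn about x gives the same grasp; the last joint's range is limited). The gripper opens to 85 mm and grips with 20 to 120 N. Pads are 22 mm wide; open, the fingers measure 114 mm over their backs; the gripper's body (76 mm by 85 mm) begins 54 mm behind the grasp point. The pads swing forward as they close: fully open they stand 13 mm farther back than shut.
Start: joints at [0.913, 0.181, 1.607, -0, 1.354, -0.206], TCP at [0.251, 0.517, 0.242] pointing down, gripper open.
Joint ranges: [-2.99, 2.99], [-0.89, 2.07], [0.3, 2.58], [-1.14, 4.28], [0, 2.63], [-3.12, 3.12]. Speed limits (rad/s): [2.57, 2.57, 3.01, 3.14, 3.14, 3.14].

## Interface

Orientations are given as a unit quaternion [w, x, y, z].
In Python, from bench import ctrl, eyes, hand_in gives the robot as it stands. The module is installed in compiled form; this text tells all that it offers.
- The arm moves only by the tool step_arm, never from a script. Its arguments are lists of equal length, an entry for each row: "xyz": the shift along the world's x, y, z in mm, a list of three; "spin": the turn about the world's z in rad; "fingers": the opening in per cent of the stroke, from 0 (shut) to 100 (fully open). A call has 1 to 10 rows; each row is the pose to reach, as a shift and turn from the pose commanded when the call began; what a row does not reach only later rows make up. A row lasts 1/10 s, in which the tool goes at most 50 mm and 8.59 degrees, less where a joint would pass 70% of its speed; a pose out of reach is approached as far as the arm can. A call with a gripper value outside its range is refused whole. The fingers move at their own pace and stop on an object; the grip force is fixed at half the most. Time passes only in rows, so rows that repeat a pose let the fingers close. It gives the time, the measured TCP pose, the force and the opening at its end, in the units of the state.
- ctrl.get_obs(): the state, without advancing time (a new reading comes with each control period).
- eyes.camera(name): name is "side" or "top"; returns the picture (384x512x3 uint8, red, green, blue); there is no depth.
- eyes.camera_model(name): a dict with "vertical_fov" (degrees; the focal length in pixels is half the picture's height over the tangent of half this angle, whatever the lens; pixels are square), "cx", "cy" (the principal point, pixels), "pose" (4x4, takes a point from camera to world coordinates). Camera axes: x right, y up, looking along -z (the intrinsics and any distortion apply to the point x, -y, -z); pixel columns grow to the right and rows downward; lengths in m; the calibration is good to about 2 mm. A picture is of the moment at which its call begins. camera_model takes no time and is no camera call.
- hand_in(): hands the job in, once; it reports no verdict.
The state is a dict: "time_s": time; "q": joint angles; "dq": joint speeds; "joint_efforts": joint torques, N m; "eef_pos": TCP position; "eef_rot": TCP orientation; "wrist_force": force on the tool from outside, world axes, zero at the start; "torque": the same for the moment, N m; "opening": opening from 0.0 (shut) to 1.0 (fully open).
Only numpy, scipy, OpenCV 4.12 (cv2) and the standard library are available. Lean on these libraries where they do the work, as an engineer would, in place of code of your own. Each camera call takes 0.05 s, during which the arm holds its last target.

## Working session

There is one attempt and no reset: what is moved stays moved. The work goes in short steps, Python scripts to look and compute and a tool call to move; the robot and the scene stay as the last step left them, time stands still between calls to the robot, and variables do not carry over. Pictures are saved under pics/ and viewed, and the job is handed in when it is done.

Besides the shell and the picture viewer there is one more tool, called after "Request:" as name([rows], argument=value, ...), one row to a line, values as JSON. step_arm: Moves the arm, as the interface text tells. Its arguments: {"type":"object","properties":{"xyz":{"type":"array"},"spin":{"type":"array"},"fingers":{"type":"array"}},"required":["xyz","spin","fingers"]}

```bash
mkdir -p pics
python3 - <<'E'
from bench import ctrl, eyes
import cv2
for n in("top","side"):
    im=eyes.camera(n); cv2.imwrite(f"pics/{n}0.png",im[:,:,::-1]); m=eyes.camera_model(n); print(n,m)
o=ctrl.get_obs(); print(o, ctrl.tcp_to_tips)
E
```

```text
top {'vertical_fov': 50.542190274919605, 'cx': 252.41370320385678, 'cy': 193.29080627561905, 'pose': array([[-1.30566641e-03,  9.93255549e-01, -1.15938386e-01,
         2.61247985e-01],
       [-9.99993323e-01, -9.01141673e-04,  3.54148214e-03,
         5.40384331e-03],
       [ 3.41311988e-03,  1.15942236e-01,  9.93250094e-01,
         1.08907164e+00],
       [ 0.00000000e+00,  0.00000000e+00,  0.00000000e+00,
         1.00000000e+00]])}
side {'vertical_fov': 46.45938740869792, 'cx': 252.78182883532216, 'cy': 196.34797714210308, 'pose': array([[ 0.66835216,  0.43301542, -0.60481653, -0.15534048],
       [-0.74366342,  0.37100889, -0.55616285, -0.51662983],
       [-0.01643478,  0.82149257,  0.56998232,  0.60722565],
       [ 0.        ,  0.        ,  0.        ,  1.        ]])}
{'time_s': 0.1, 'q': array([ 9.12697638e-01,  1.81452713e-01,  1.60792857e+00, -2.03986447e-05,
        1.35381928e+00, -2.06339390e-01]), 'dq': array([ 0.00094636, -0.00050318, -0.00334251, -0.00153265, -0.00084898,
       -0.00069809]), 'joint_efforts': array([ 1.07562430e-04, -4.45873296e+01, -3.52235556e+01, -2.82247111e-04,
        4.03616054e-03,  5.39298696e-06]), 'eef_pos': array([0.25071638, 0.51691084, 0.24147219]), 'eef_rot': array([ 0.59874863, -0.3755213 ,  0.59981055,  0.37511482]), 'wrist_force': array([ 0.05615879, -0.21193957, -0.06968168]), 'torque': array([0.00611073, 0.03057795, 0.00808516]), 'opening': 1.0008031484582498} 0.011
```

View pics/top0.png

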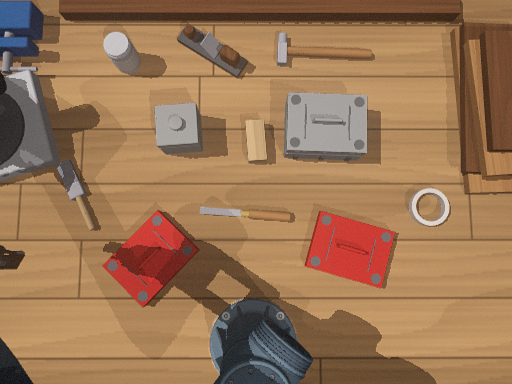

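View pics/side0.png

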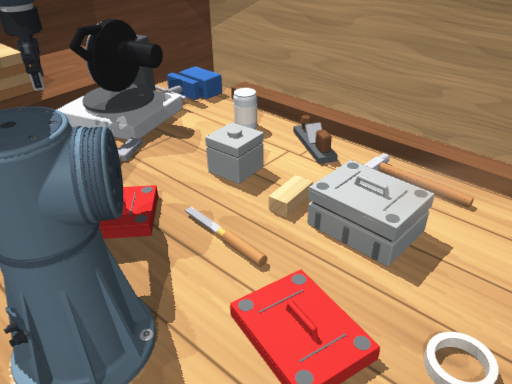

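Candidates: the grey oblong lid (top px 326,122; side 372,195), the red lids (top 350,248 and 151,258), and the grey square box with a knob (top 178,127). I choose the grey oblong one with the bar handle, since the red ones are excluded and the square one is not to be pressed. Next I measure its discs and check it in a crop.

```bash
cat > h.py <<'E'
import numpy as np, cv2
from bench import ctrl, eyes
def ray(n,u,v):
    m=eyes.camera_model(n); f=192/np.tan(np.radians(m["vertical_fov"]/2)); P=m["pose"]
    d=P[:3,:3]@np.array([(u-m["cx"])/f,-(v-m["cy"])/f,-1]); return P[:3,3],d
def onplane(n,u,v,z):
    o,d=ray(n,u,v); return o+d*(z-o[2])/d[2]
def discs(n,im,box,thr):
    x0,y0,x1,y1=box; g=cv2.cvtColor(im,cv2.COLOR_RGB2GRAY)[y0:y1,x0:x1]
    m=(g<thr[1])&(g>thr[0]); k,l,s,c=cv2.connectedComponentsWithStats(m.astype(np.uint8))
    return [(c[i][0]+x0,c[i][1]+y0,s[i]) for i in range(1,k) if s[i][4]>40]
E
python3 - <<'E'
from h import *
for n,b in(("top",(270,80,382,172)),("side",(295,150,445,265))):
    im=cv2.imread(f"pics/{n}0.png")[:,:,::-1]; x0,y0,x1,y1=b
    cv2.imwrite(f"pics/{n}crop.png",cv2.resize(im[y0:y1,x0:x1,::-1],None,fx=5,fy=5,interpolation=cv2.INTER_CUBIC))
    im=np.ascontiguousarray(im)
    print(n,[ (p,im[p[1],p[0]]) for p in ([(295,100),(294,142),(310,130)] if n=="top" else [(336,172),(420,192),(360,200)])])
    for thr in((85,125),(95,135),(75,115)):
        for u,v,s in discs(n,im,b,thr):
            if s[4]<400: print(thr,round(u,1),round(v,1),s[2:],onplane(n,u,v,.098).round(4))
E
```

```text
top [((295, 100), array([119, 113, 110], dtype=uint8)), ((294, 142), array([124, 116, 113], dtype=uint8)), ((310, 130), array([169, 166, 163], dtype=uint8))]
(85, 125) 295.5 99.2 [10 10 73] [ 0.6157 -0.1071  0.098 ]
(85, 125) 358.8 101.5 [10 10 72] [ 0.6097 -0.2668  0.098 ]
(85, 125) 305.3 120.7 [ 3 31 44] [ 0.5601 -0.131   0.098 ]
(85, 125) 349.1 120.8 [ 3 34 46] [ 0.5596 -0.2408  0.098 ]
(85, 125) 373.6 119.1 [ 14  19 240] [ 0.564  -0.3024  0.098 ]
(85, 125) 328.3 122.3 [34  6 96] [ 0.5558 -0.1885  0.098 ]
(85, 125) 272.2 150.0 [  6  34 159] [ 0.4853 -0.0473  0.098 ]
(85, 125) 294.5 141.7 [10 10 74] [ 0.5062 -0.1032  0.098 ]
(85, 125) 358.7 144.2 [10  9 75] [ 0.4999 -0.2629  0.098 ]
(95, 135) 295.5 99.1 [10 10 76] [ 0.6161 -0.1072  0.098 ]
(95, 135) 359.0 101.6 [11 10 80] [ 0.6096 -0.2673  0.098 ]
(95, 135) 305.2 119.8 [ 3 35 54] [ 0.5623 -0.1308  0.098 ]
(95, 135) 349.0 121.3 [ 3 34 52] [ 0.5584 -0.2405  0.098 ]
(95, 135) 373.7 119.0 [ 15  20 227] [ 0.5644 -0.3029  0.098 ]
(95, 135) 327.9 122.3 [ 34   8 112] [ 0.5558 -0.1875  0.098 ]
(95, 135) 373.9 135.2 [ 14  11 104] [ 0.5228 -0
[... 786 characters left out ...]
183.1 [19 12 59] [ 0.5683 -0.1595  0.098 ]
(95, 135) 318.0 153.6 [14  8 51] [ 0.6114 -0.0184  0.098 ]
(95, 135) 437.0 152.0 [21  7 84] [ 0.7936 -0.2219  0.098 ]
(95, 135) 417.3 164.4 [59 22 75] [ 0.7124 -0.2123  0.098 ]
(95, 135) 332.6 163.6 [21  8 64] [ 0.5953 -0.0691  0.098 ]
(95, 135) 413.0 182.6 [ 71  36 294] [ 0.6379 -0.238   0.098 ]
(95, 135) 369.0 186.5 [ 31  19 123] [ 0.5662 -0.1769  0.098 ]
(75, 115) 436.3 152.3 [22  8 81] [ 0.7913 -0.2213  0.098 ]
(75, 115) 427.4 165.7 [ 56  20 144] [ 0.7212 -0.2314  0.098 ]
(75, 115) 330.1 162.6 [28  9 63] [ 0.5952 -0.0626  0.098 ]
(75, 115) 392.2 174.3 [38 20 91] [ 0.6394 -0.1902  0.098 ]
(75, 115) 434.1 192.2 [28 14 56] [ 0.6319 -0.2857  0.098 ]
```

View pics/topcrop.png

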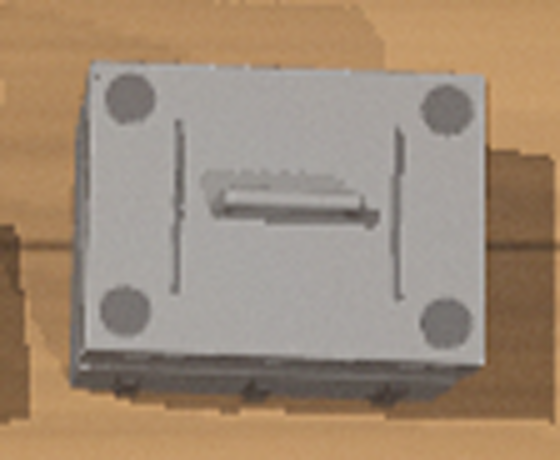

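View pics/sidecrop.png

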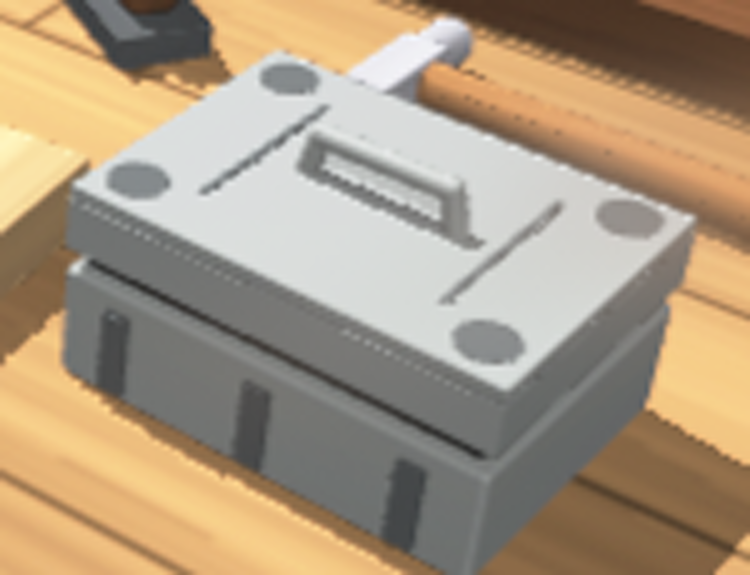

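Run:
```python
from h import *
for p in ((341,172.5),(420,193),(392,218),(319,194.5)): print(onplane("side",*p,.098).round(4))
from scipy.spatial.transform import Rotation as R
w,x,y,z=ctrl.get_obs()["eef_rot"]; print(R.from_quat([x,y,z,w]).as_matrix().round(3))
```

```text
[ 0.5754 -0.1037  0.098 ]
[ 0.6111 -0.2656  0.098 ]
[ 0.5005 -0.2626  0.098 ]
[ 0.4761 -0.1161  0.098 ]
[[-0.001 -0.9    0.437]
 [-0.001  0.437  0.9  ]
 [-1.     0.    -0.002]]
```

The crop confirms the choice: grey oblong lid, bar handle, four discs, black neck visible. The disc spacing comes out at 160 x 110 mm on the 98 mm plane, which matches the description. I close the fingers and go high above the near-left disc (0.506, -0.103).

Request:
step_arm([
  [18,-46,0],
  [37,-92,0],
  [56,-138,0],
  [75,-184,0],
  [94,-230,0],
  [113,-276,0],
  [132,-322,0],
  [151,-368,0],
  [170,-414,0],
  [189,-460,0],
], spin=[0,0,0,0,0,0,0,0,0,0], fingers=[0,0,0,0,0,0,0,0,0,0])

```text
time_s: 1.1
eef_pos: [0.4402, 0.0553, 0.2423]
eef_rot: [0.599, -0.375, 0.599, 0.375]
wrist_force: [1.1, 0.3, 0.6]
opening: 0.001
```

Request:
step_arm([
  [20,-40,0],
  [40,-80,0],
  [55,-120,0],
  [66,-160,0],
  [66,-160,-30],
  [66,-160,-60],
  [66,-160,-90],
  [66,-160,-90],
  [66,-160,-90],
  [66,-160,-90],
], spin=[0,0,0,0,0,0,0,0,0,0], fingers=[0,0,0,0,0,0,0,0,0,0])

```text
time_s: 2.1
eef_pos: [0.5071, -0.103, 0.1541]
eef_rot: [0.6, -0.376, 0.599, 0.375]
wrist_force: [0.9, 0.3, 0.4]
opening: 0.002
```

```bash
python3 - <<'E'
from h import *
for n in("top","side"):
    im=eyes.camera(n); cv2.imwrite(f"pics/{n}1.png",im[:,:,::-1])
    b=(230,40,400,200) if n=="top" else (270,60,450,270)
    cv2.imwrite(f"pics/{n}1c.png",cv2.resize(im[b[1]:b[3],b[0]:b[2],::-1],None,fx=2.8,fy=2.8))
E
python3 -c "
import cv2,numpy as np
a=cv2.imread('pics/top1c.png');b=cv2.imread('pics/side1c.png')
b=b[:a.shape[0]] if b.shape[0]>a.shape[0] else b
c=np.hstack([a,b]);cv2.imwrite('pics/c1.png',cv2.resize(c,None,fx=.8,fy=.8))"
```

```text
(no output)
```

View pics/c1.png

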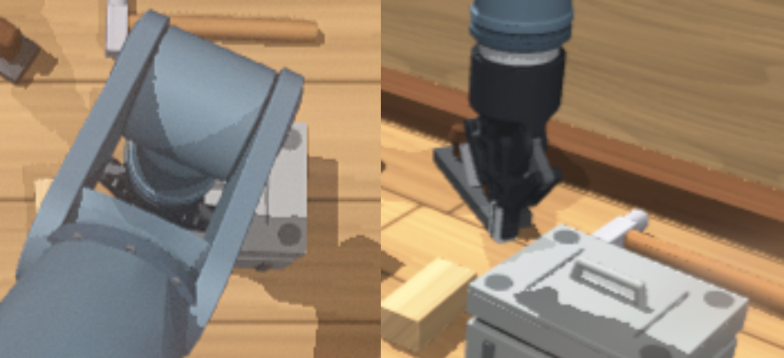

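The top view is blocked by the arm. The side view shows the shut fingertips above the near-left disc. I lower and press slowly.

Request:
step_arm([
  [0,0,-20],
  [0,0,-38],
  [0,0,-42],
  [0,0,-44],
  [0,0,-46],
  [0,0,-48],
  [0,0,-48],
], spin=[0,0,0,0,0,0,0], fingers=[0,0,0,0,0,0,0])

```text
time_s: 2.9
eef_pos: [0.5062, -0.1026, 0.1061]
eef_rot: [0.599, -0.375, 0.599, 0.375]
wrist_force: [-3.9, 1.5, 7.6]
opening: -0.001
```

Contact at about the expected height (tips at 95 mm, 7.6 N). Pressing on.

Request:
step_arm([
  [0,0,-1],
  [0,0,-2],
  [0,0,-3],
  [0,0,-4],
  [0,0,-5],
  [0,0,-5],
  [0,0,-5],
], spin=[0,0,0,0,0,0,0], fingers=[0,0,0,0,0,0,0])

```text
time_s: 3.6
eef_pos: [0.5063, -0.1025, 0.102]
eef_rot: [0.599, -0.376, 0.599, 0.375]
wrist_force: [-8.0, 3.4, 14.5]
opening: -0.002
```

Request:
step_arm([
  [0,0,-1],
  [0,0,-2],
  [0,0,-3],
  [0,0,-3],
  [0,0,-3],
], spin=[0,0,0,0,0], fingers=[0,0,0,0,0])

```text
time_s: 4.1
eef_pos: [0.5064, -0.1025, 0.1013]
eef_rot: [0.599, -0.376, 0.599, 0.376]
wrist_force: [-18.0, 7.5, 36.3]
opening: 0.001
```

Run:
```python
from h import *
im=eyes.camera("side")
cv2.imwrite("pics/s2.png",cv2.resize(im[60:270,270:450,::-1],None,fx=2.8,fy=2.8))
```

```text
(no output)
```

View pics/s2.png

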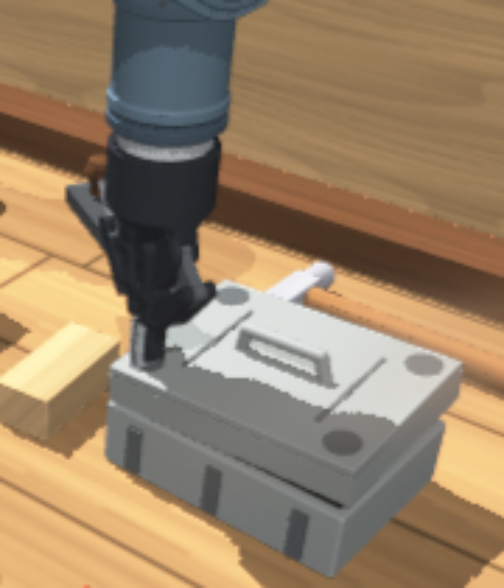

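The near-left corner is at its firm stop (tips 90.3 mm, 36 N) and the lid is visibly tipped, with its neck gap closed at that corner. Next is near-right (dx -6, dy -160).

Request:
step_arm([
  [0,0,25],
  [0,0,45],
  [-2,-45,45],
  [-4,-90,45],
  [-6,-135,45],
  [-6,-160,45],
  [-6,-160,45],
  [-6,-160,30],
  [-6,-160,16],
  [-6,-160,14],
], spin=[0,0,0,0,0,0,0,0,0,0], fingers=[0,0,0,0,0,0,0,0,0,0])

```text
time_s: 5.15
eef_pos: [0.4992, -0.261, 0.1082]
eef_rot: [0.599, -0.375, 0.599, 0.377]
wrist_force: [-2.4, 0.6, 5.1]
opening: -0.002
```

Request:
step_arm([
  [0,0,-2],
  [0,0,-4],
  [0,0,-6],
  [0,0,-8],
  [0,0,-9],
  [0,0,-10],
  [0,0,-11],
  [0,0,-12],
  [0,0,-12],
  [0,0,-12],
], spin=[0,0,0,0,0,0,0,0,0,0], fingers=[0,0,0,0,0,0,0,0,0,0])

```text
time_s: 6.15
eef_pos: [0.4994, -0.2613, 0.1012]
eef_rot: [0.598, -0.375, 0.6, 0.377]
wrist_force: [-13.8, 8.0, 28.7]
opening: 0.001
```

Near-right is at the stop. Next is far-right (dx +110, dy -5).

Request:
step_arm([
  [0,0,25],
  [0,0,45],
  [40,-1,45],
  [80,-3,45],
  [110,-5,45],
  [110,-5,45],
  [110,-5,30],
  [110,-5,22],
  [110,-5,18],
  [110,-5,15],
], spin=[0,0,0,0,0,0,0,0,0,0], fingers=[0,0,0,0,0,0,0,0,0,0])

```text
time_s: 7.15
eef_pos: [0.6089, -0.2674, 0.1122]
eef_rot: [0.599, -0.375, 0.6, 0.376]
wrist_force: [-0.3, -0.4, 0.7]
opening: -0.003
```

Request:
step_arm([
  [0,0,-3],
  [0,0,-6],
  [0,0,-8],
  [0,0,-10],
  [0,0,-11],
  [0,0,-12],
  [0,0,-13],
  [0,0,-13],
  [0,0,-13],
], spin=[0,0,0,0,0,0,0,0,0], fingers=[0,0,0,0,0,0,0,0,0])

```text
time_s: 8.05
eef_pos: [0.6103, -0.2682, 0.102]
eef_rot: [0.599, -0.376, 0.599, 0.375]
wrist_force: [-2.5, 0.6, 7.2]
opening: 0.005
```

Request:
step_arm([
  [0,0,-1],
  [0,0,-2],
  [0,0,-3],
  [0,0,-3],
  [0,0,-3],
], spin=[0,0,0,0,0], fingers=[0,0,0,0,0])

```text
time_s: 8.55
eef_pos: [0.6105, -0.2683, 0.1011]
eef_rot: [0.599, -0.376, 0.599, 0.375]
wrist_force: [-7.4, 3.7, 17.8]
opening: 0.001
```

Request:
step_arm([
  [0,0,-1],
  [0,0,-2],
  [0,0,-2],
  [0,0,-2],
], spin=[0,0,0,0], fingers=[0,0,0,0])

```text
time_s: 8.95
eef_pos: [0.6106, -0.2684, 0.1008]
eef_rot: [0.599, -0.376, 0.599, 0.375]
wrist_force: [-12.2, 5.5, 28.2]
opening: 0.003
```

Request:
step_arm([
  [0,0,25],
  [0,0,48],
  [2,45,48],
  [4,90,48],
  [5,135,48],
  [5,161,48],
  [5,161,48],
  [5,161,32],
  [5,161,23],
  [5,161,18],
], spin=[0,0,0,0,0,0,0,0,0,0], fingers=[0,0,0,0,0,0,0,0,0,0])

```text
time_s: 9.95
eef_pos: [0.6139, -0.1077, 0.111]
eef_rot: [0.599, -0.374, 0.6, 0.376]
wrist_force: [1.0, 0.6, 0.7]
opening: 0.002
```

Request:
step_arm([
  [0,0,-3],
  [0,0,-6],
  [0,0,-9],
  [0,0,-11],
  [0,0,-13],
  [0,0,-14],
  [0,0,-15],
  [0,0,-16],
  [0,0,-17],
  [0,0,-17],
], spin=[0,0,0,0,0,0,0,0,0,0], fingers=[0,0,0,0,0,0,0,0,0,0])

```text
time_s: 10.95
eef_pos: [0.6155, -0.1075, 0.1006]
eef_rot: [0.599, -0.376, 0.599, 0.375]
wrist_force: [-12.2, 3.7, 26.7]
opening: 0.002
```

All four are at the stop. I lift and retreat, clear of the view, to check.

Request:
step_arm([
  [0,0,30],
  [0,0,80],
  [0,0,130],
  [-20,45,145],
  [-40,90,145],
  [-60,135,145],
  [-80,180,145],
  [-100,225,145],
  [-120,270,145],
  [-140,315,145],
], spin=[0,0,0,0,0,0,0,0,0,0], fingers=[0,0,0,0,0,0,0,0,0,0])

```text
time_s: 11.95
eef_pos: [0.4745, 0.2096, 0.2417]
eef_rot: [0.6, -0.375, 0.599, 0.375]
wrist_force: [0.5, 0.7, 0.2]
opening: 0.001
```

Request:
step_arm([
  [-15,45,0],
  [-35,90,0],
  [-50,130,0],
  [-70,170,0],
  [-90,210,0],
  [-90,210,0],
  [-90,210,0],
], spin=[0,0,0,0,0,0,0], fingers=[0,0,0,0,0,0,0])

```text
time_s: 12.65
eef_pos: [0.3848, 0.4189, 0.2413]
eef_rot: [0.599, -0.376, 0.599, 0.376]
wrist_force: [-0.4, -0.1, -0.5]
opening: -0.003
```

Run:
```python
from h import *
im=np.ascontiguousarray(eyes.camera("side")); s=np.ascontiguousarray(eyes.camera("top"))
cv2.imwrite("pics/s3.png",cv2.resize(im[150:265,295:445,::-1],None,fx=5,fy=5,interpolation=cv2.INTER_CUBIC))
for u,v,t in discs("top",s,(270,80,382,172),(90,130)):
    if 60<t[4]<100: print(round(u,1),round(v,1),onplane("top",u,v,.09).round(4))
print(ctrl.get_obs()["wrist_force"])
```

```text
295.4 99.9 [ 0.6169 -0.1079  0.09  ]
358.3 102.6 [ 0.6096 -0.2676  0.09  ]
294.1 142.0 [ 0.5073 -0.1029  0.09  ]
357.6 145.0 [ 0.4996 -0.2624  0.09  ]
[ 0.46886081 -0.3099674  -0.72563293]
```

View pics/s3.png

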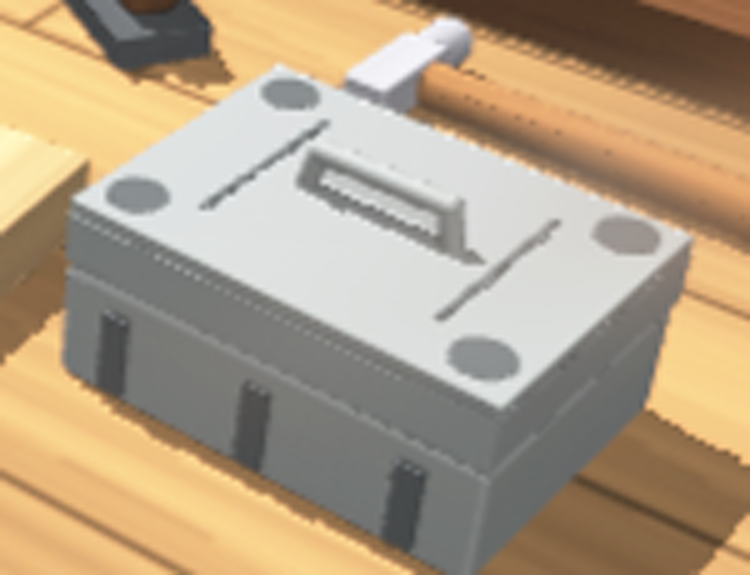

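The lid is flat. The dark neck gap is gone on both visible sides, and all four discs dropped evenly, by 14 to 17 px in the 5x crop. The disc centres on the 90 mm plane moved by less than 2 mm.

```bash
python3 -c "
from bench import hand_in; hand_in()"
```

```text
the job is handed in; nothing more can be done
```

The dry box lid is pressed home at all four corners, and I handed the job in at about 13 s of the 45 s allowed. `hand_in` gives no verdict, so the result rests on my own checks.

- **Pressing:** I used shut fingertips on the discs, first near-left on its own, then near-right, far-right and far-left. Each corner reached its firm stop, with the tips about 90 mm above the bench and 27–36 N upward force. On the first corner the side picture showed the lid clearly tipped; I did not measure the angle.
- **After letting go:** With the arm well clear and the wrist force near zero, the side picture shows the lid flat and the dark neck gap gone on both visible sides. The disc spacing fits the 90 mm plane, and the disc centres are within 2 mm of where they started.
- **Square box:** The shut fingers passed about 10 cm or more above it, and I saw no sign of contact.
- **Misread:** On my first look, two hand-read disc positions in the side picture disagreed with the top view. I had misread those pixels; the other two agreed to about 2 mm, so I used the top view. No later check failed.

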